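Lay the turning blank in its cradle and fold the hold-down over it

TASK

Lay the round wooden blank, which stands on end at the open mouth of the V-shaped cradle, on its side in the cradle and slide it fully home against the end stop. Then fold the red hold-down arm over until its pad rests on the blank. Leave everything else on the bench where it is.

Things in the scene. Friction and masses are not known exactly. Their poses are not given: they have to be found in the camera images.
- blank: Round light-wood blank, a cylinder 88 mm in diameter, 190 mm long, 0.35 to 0.7 kg, two thin dark lines round it; too thick for most grippers. Starts standing on the bench, its side 15 to 45 mm in front of the cradle's mouth, up to 8 mm off the groove's centre line. Origin: centre of the end it stands on; z along its axis to the other end.
- blank_center (a point): Centre of the blank, on its axis 95 mm from either end.
- cradle: Wooden cradle fixed to the bench: two rails with 45 degree inner faces form a V groove 190 mm long, open at the mouth, closed by a stop plate. Rails 134 mm wide over all, up to 45 mm high. Origin: on the bench (z = 0) at the mouth, on the groove's centre line; x along the groove to the stop, z up. A blank lying in it has its axis 46 mm above the bench; fully home, its end is level with the mouth.
- cradle_stop (a point): Point on the inner face of the dark stop plate (134 mm wide, 75 mm high, 16 mm thick) at cradle x = 190 mm, 46 mm above the bench, where the middle of the lying blank's end should come.
- holddown (a joint): Hinge angle (rad) of the red hold-down arm: 0 = down, level across the cradle, its pad touching a blank lying in the V; 1.57 = upright; 1.95 = fully open, leaning away from the cradle. Stiff: it stays where left; about 2 N at the tip moves it. The arm is a bar 30 mm wide (along cradle x), 14 mm thick, reaching 135 mm from the hinge; rubber pad, 10 mm high, under it 82 mm from the hinge.
- holddown_hinge (a point): Middle of the hold-down's hinge axis, which is parallel to cradle x: at cradle x 120, y +82, z 107 mm. The steel hinge post, 119 mm high, stands there outside the +y rail (x 85 to 155, y 60 to 106 mm). Folded down, the arm points from here to the cradle's -y side.
- holddown_tip (a point): Point on the outer (when down: upper) face of the hold-down arm, 115 mm from the hinge and 7 mm off the arm's centre line: a good place to push.
- glue: Yellow glue bottle with orange cap, 56 mm across, 150 mm high, standing beyond the cradle's stop. Origin: centre of its base. Bystander.
- finish_tin: Steel tin with blue label, 80 mm across, 90 mm high, standing on the cradle's -y side. Origin: centre of its base. Bystander.
- push_block: Red push block with black handle, 160 x 75 mm, 60 mm high, on the cradle's -y side near the mouth. Origin: centre of its underside. Bystander.
- offcut: Dark wood offcut, 100 x 45 x 30 mm, lying some 150 mm behind the standing blank. Origin: centre of its underside. Bystander.
- tape_measure: Yellow tape measure, 70 x 35 mm, 65 mm high, at the far right. Origin: centre of its underside. Bystander.
- mallet: Hammer lying at the robot's right, along its x. Bystander.
- bench_brush: Brush lying at the robot's left, along its x. Bystander.
There are look-alikes about, which are no part of the job. Leave any pink look-alike of the blank alone.

How it is judged:
On the way:
1. the blank lies in the V, home against the stop, with the hold-down still up (angle between the z axis of blank and the x axis of cradle, either way round below 0.06 rad and x of blank_center in the frame of cradle between 0.089 and 0.101 m and y of blank_center in the frame of cradle between -0.006 and 0.006 m and z of blank_center in the frame of cradle between 0.04 and 0.052 m and value of joint holddown above 0.5 rad), for 0.2 s.
At the end, for the whole second after the job is handed in: The blank (either end first) lies at rest in the V, axis along the groove within 0.06 rad, centre within 6 mm of its seated place across, in height and along (at most 6 mm short of the stop); the hold-down is folded down onto it, its joint below 0.06 rad (angle between the z axis of blank and the x axis of cradle, either way round below 0.06 rad and x of blank_center in the frame of cradle between 0.089 and 0.101 m and y of blank_center in the frame of cradle between -0.006 and 0.006 m and z of blank_center in the frame of cradle between 0.04 and 0.052 m and value of joint holddown below 0.06 rad and linear speed of blank below 0.02 m/s); the robot touches nothing.
It fails at once if the glue bottle or the tin is knocked over (angle between any of glue, finish_tin's own z axis and vertical above 0.6 rad).
It fails at once if another thing on the bench is shoved more than 40 mm (distance of any of glue, finish_tin, push_block, offcut, tape_measure, mallet, bench_brush from where it was at the start of the episode above 0.04 m).
It also fails if it takes over 61 s, if anything falls off the work surface, if the arm or the gripper's body presses on something with over 40 N, if the wrist force passes 120 N, or if a joint passes its speed limit or range.

ROBOT

A 6-joint arm with a two-finger parallel gripper is mounted at the origin on the work surface. World frame = base frame: x ahead of the robot, y to its left, z up, the work surface at z = 0. Lengths are in m, angles in rad, forces in N, time in s.
With the tool pointing down it reaches from about 0.35 to 0.975 m from the base axis. Payload 4.9 kg.
Tool frame: the origin (TCP) lies at the very end of the fingers, on their centre line; the grasp point (between the pads) lies 19 mm behind it (pinch_z is the distance from the TCP to the grasp point, in m); z points along the fingers, y is the line along which they close (so a half turn about z gives the same grasp; the last joint's range is limited). The gripper opens to 85 mm and grips with 20 to 120 N. Pads are 22 mm wide; open, the fingers measure 114 mm over their backs; the gripper's body (76 mm by 85 mm) begins 54 mm behind the grasp point. The pads swing forward as they close: fully open they stand 13 mm farther back than shut.
Start: joints at [-1.27, 0.053, 1.613, -0, 1.476, -0.119], TCP at [0.255, -0.571, 0.231] pointing down, gripper open.
Joint ranges: [-3.01, 3.01], [-1.01, 2.22], [0.06, 2.58], [-1.02, 4.17], [0.09, 2.62], [-3.14, 3.14]. Speed limits (rad/s): [2.57, 2.57, 3.14, 3.14, 3.14, 3.14].

INTERFACE

Orientations are given as a unit quaternion [w, x, y, z].
In Python, from plant import * gives the robot as it stands. The module is installed in compiled form; this text tells all that it offers.
- The arm moves only by the tool play_rows, never from a script. Its arguments are lists of equal length, an entry for each row: "linear": the shift along the world's x, y, z in m, a list of three; "turn": the turn about the world's z in degrees. A call has 1 to 8 rows; each row shifts and turns the commanded pose from where the row before left it; what a row does not reach is not made up. A row lasts 1/8 s, in which the tool goes at most 62.5 mm and 10.7 degrees, less where a joint would pass 70% of its speed; a pose out of reach is approached as far as the arm can. A call is refused whole if a number of a shift passes 0.0625 or a number of a turn 10.7, either way. A call with a gripper value outside its range is refused whole. "hand" is the finger opening in m, from 0 to 0.0854, set as the call begins (left out, the last holds). The fingers move at their own pace and stop on an object; the grip force is fixed at half the most. Time passes only in rows, so rows that do not move let the fingers close. It gives the time, the measured TCP pose, the force, the opening and the grip force at its end, in the units of the state.
- state(): the state, without advancing time (a new reading comes with each control period).
- grab_frame(name): name is "scene" or "top" or "wrist"; returns the picture (420x560x3 uint8, red, green, blue); there is no depth.
- camera_info(name): a dict with "camera_matrix" (3x3 intrinsics, pixels), "distortion" ([k1, k2, p1, p2, k3] as OpenCV has them; the pictures are not rectified), "origin" and "attitude" of the camera in the world; the wrist camera has in their place "mount" (4x4, takes a point from camera to tool coordinates, whose origin is the TCP and whose axes are the flange's). Camera axes: x right, y down, z forward; pixel columns grow to the right and rows downward; lengths in m; the calibration is good to about 2 mm. A picture is of the moment at which its call begins: read the wrist's pose just before it. camera_info takes no time and is no camera call.
- job_done(): hands the job in; it is judged then, once.
Trained networks look in the newest picture that a camera, given by its name, has taken for a name from the list of things; names that differ only in an ending like _2 or _b are one class to them, and where a whole thing is asked for, a point or a joint stands for the part that bears it (a point fixed in the world has none). Each returns a list of dicts, best first, with "p" (0 to 1); they miss things now and then, are a little off and sometimes report something else, mostly with a low value. They report only what shows in the picture. A call takes as long as a camera call. They do not tell look-alikes from the thing itself.
- trace(camera, thing): "region" (420x560 bool, what is visible of it) and "location" ([column, row] in pixels, amid what is visible of it).
The state is a dict: "time": time; "joint_pos": joint angles; "joint_vel": joint speeds; "joint_efforts": joint torques, N m; "tool_pos": TCP position; "tool_rot": TCP orientation; "contact_force": force on the tool from outside, world axes, zero at the start; "ft_torque": the same for the moment, N m; "gripper_width": opening from 0.0 (shut) to 1.0 (fully open); "grasp_force": force on a finger pad.
Only numpy, scipy, OpenCV 4.12 (cv2) and the standard library are available. Lean on these libraries where they do the work, as an engineer would, in place of code of your own. Each camera call takes 0.05 s, during which the arm holds its last target. There are 200 camera calls.

## Working session

There is one attempt and no reset: what is moved stays moved. The work goes in short steps, Python scripts to look and compute and a tool call to move; the robot and the scene stay as the last step left them, time stands still between calls to the robot, and variables do not carry over. Pictures are saved under pics/ and viewed, at most 10 in all, crops included, and the job is handed in when it is done.

Besides the shell and the picture viewer there is one more tool, called after ">>>" in YAML: its name, and indented under it one key for each argument. play_rows: Moves the arm, as the interface text tells. Its arguments: {"type":"object","properties":{"linear":{"type":"array","items":{"type":"array","items":{"type":"number"}}},"turn":{"type":"array","items":{"type":"number"}},"hand":{"type":"number"}},"required":["linear","turn"]}

```bash
mkdir -p pics
python3 - <<'E'
from plant import *
import cv2,numpy as np
s=state();print(s)
for c in("scene","top"):
    im=grab_frame(c);cv2.imwrite(f"pics/{c}0.png",im[:,:,::-1])
    i=camera_info(c);print(c,i)
    for t in("blank","cradle","holddown","glue","finish_tin","push_block","offcut"):
        for d in trace(c,t)[:3]:
            r=d["region"];ys,xs=np.where(r);print(t,round(d["p"],2),np.round(d["location"]),(xs.min(),xs.max(),ys.min(),ys.max()) if len(xs) else None,r.sum())
E
```

```text
{'time': 0.0, 'joint_pos': array([-1.27000176e+00,  5.33685646e-02,  1.61425465e+00,  2.54717381e-05,
        1.47601995e+00, -1.19048721e-01]), 'joint_vel': array([-0.00112201, -0.00162543,  0.00030116,  0.00065718, -0.00186864,
        0.00099302]), 'joint_efforts': array([ 2.95186073e-04, -3.93679619e+01, -3.70179963e+01, -1.94142258e-04,
        6.88185770e-03, -1.76167509e-05]), 'tool_pos': array([ 0.25455765, -0.57014223,  0.23007927]), 'tool_rot': array([-1.02217762e-03,  9.78046986e-01,  2.08381962e-01, -8.04148067e-05]), 'contact_force': array([ 0.59177677,  0.18146108, -0.85018315]), 'ft_torque': array([-0.02652085, -0.00981936, -0.02160673]), 'grasp_force': 0.0, 'gripper_width': 0.999501588151049}
scene {'camera_matrix': array([[413.93528022,   0.        , 281.879901  ],
       [  0.        , 413.93528022, 208.16212048],
       [  0.        ,   0.        ,   1.        ]]), 'distortion': array([-0.06852602,  0.        ,  0.        ,  0.        ,  0.        ]), 'origin': array([1.21209858, 0.20714001, 0.94962341]), 'attitude': array([-0.19291366,  0.56267828,  0.75936221, -0
[... 1414 characters left out ...]
(np.int64(222), np.int64(296), np.int64(179), np.int64(244)) 2451
glue 0.85 [201. 194.] (np.int64(188), np.int64(208), np.int64(184), np.int64(207)) 361
finish_tin 0.71 [268. 171.] (np.int64(257), np.int64(281), np.int64(157), np.int64(186)) 610
finish_tin 0.27 [254. 217.] (np.int64(221), np.int64(298), np.int64(177), np.int64(245)) 2685
push_block 0.91 [324. 200.] (np.int64(300), np.int64(351), np.int64(178), np.int64(220)) 1162
offcut 0.61 [369. 254.] (np.int64(352), np.int64(384), np.int64(247), np.int64(264)) 463
offcut 0.21 [381. 195.] (np.int64(369), np.int64(391), np.int64(182), np.int64(205)) 357
offcut 0.17 [267. 170.] (np.int64(256), np.int64(282), np.int64(155), np.int64(187)) 684
```

Run:
```python
import cv2
a=cv2.imread("pics/scene0.png")[100:330,140:420];cv2.imwrite("pics/scene0c.png",cv2.resize(a,None,fx=2.8,fy=2.5,interpolation=cv2.INTER_CUBIC))
a=cv2.imread("pics/top0.png")[130:330,160:420];cv2.imwrite("pics/top0c.png",cv2.resize(a,None,fx=3,fy=3,interpolation=cv2.INTER_CUBIC))
```

```text
(no output)
```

View pics/scene0c.png

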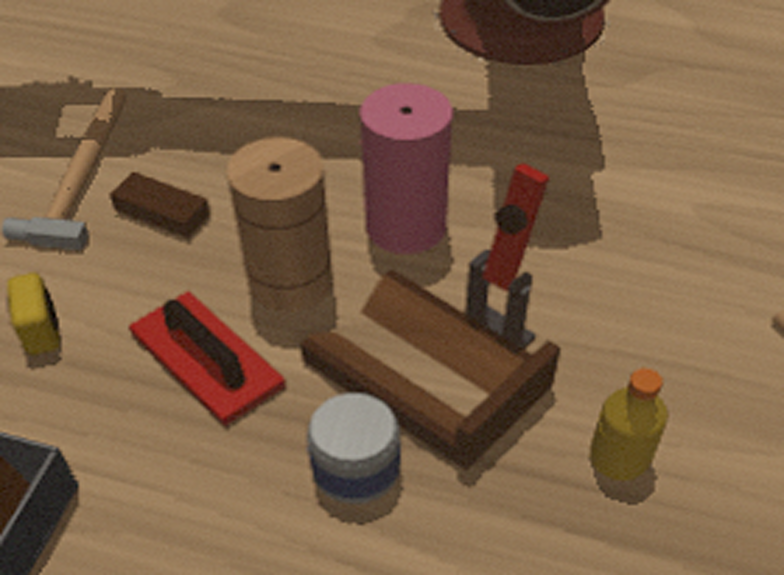

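View pics/top0c.png

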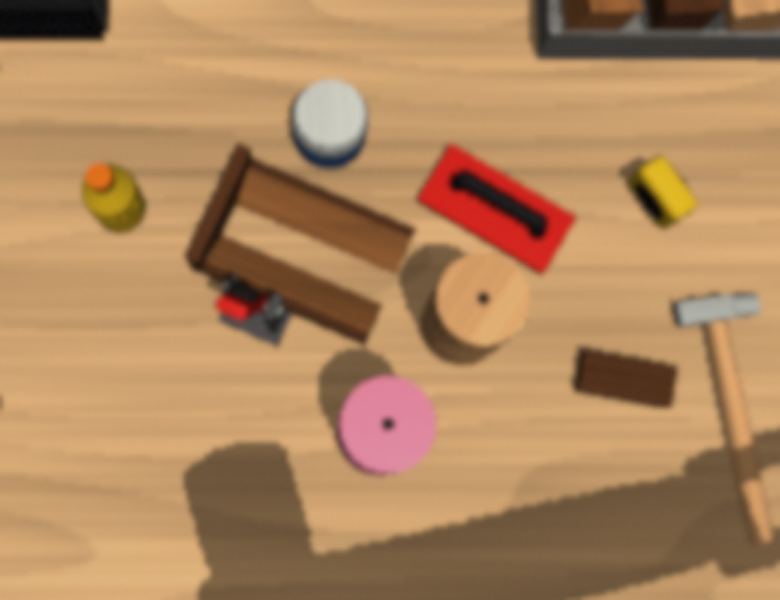

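The wood blank (scene crop ~(280,240)) stands at the mouth, and the pink look-alike is on the cradle's +y side. The hold-down leans open. The top crop shows the rail mouth corners at (413,232) and (362,343), and the stop's top at (242,146) to (190,262).

```bash
cat > h.py <<'E'
from plant import *
import cv2,numpy as np
from scipy.spatial.transform import Rotation as R
from scipy.optimize import least_squares
def cam(c):
    i=camera_info(c);q=i["attitude"];Rm=R.from_quat([q[1],q[2],q[3],q[0]]).as_matrix()
    return i["camera_matrix"],i["distortion"],Rm,i["origin"]
def proj(c,P):
    K,D,Rm,o=cam(c);return cv2.projectPoints(np.atleast_2d(P).astype(float),cv2.Rodrigues(Rm.T)[0],-Rm.T@o,K,D)[0][:,0]
def back(c,px,z):
    K,D,Rm,o=cam(c);u=cv2.undistortPoints(np.array([[px]],float),K,D)[0,0];d=Rm@[u[0],u[1],1];return o+d*(z-o[2])/d[2]
def T(p,P):
    c,s=np.cos(p[2]),np.sin(p[2]);P=np.atleast_2d(P).astype(float);return np.c_[p[0]+c*P[:,0]-s*P[:,1],p[1]+s*P[:,0]+c*P[:,1],P[:,2]]
def inv(p,w):
    c,s=np.cos(p[2]),np.sin(p[2]);d=np.array(w)[:2]-p[:2];return np.array([c*d[0]+s*d[1],-s*d[0]+c*d[1]])
E
python3 - <<'E'
from h import *
t=lambda x,y:(160+x/3,130+y/3)
s=lambda x,y:(140+x/2.8,100+y/2.5)
C=[("top",(0,-67,45),t(413,232)),("top",(0,67,45),t(363,343)),("top",(206,-67,75),t(240,146)),("top",(206,67,75),t(188,258)),
("scene",(0,-67,45),s(303,338)),("scene",(0,67,45),s(392,271)),("scene",(190,67,75),s(551,345)),("scene",(190,-67,75),s(457,428)),("scene",(206,-67,75),s(468,435))]
f=lambda p:np.concatenate([proj(c,T(p,np.array(P)/1000))[0]-x for c,P,x in C])
print("centre",back("top",(274,210),0), back("top",t(397,290),.03),back("top",t(215,205),.03))
a=back("top",t(388,288),.045);b=back("top",t(214,202),.075);p0=[a[0],a[1],np.arctan2(b[1]-a[1],b[0]-a[0])]
r=least_squares(f,p0,loss="soft_l1");p=r.x;print("pose",p,"res",np.round(f(p),1).reshape(-1,2).tolist())
np.save("cradle.npy",p)
for n,px,pz in(("blank",(483,298),.19),("pink",(388,424),.19),("tin",(331,118),.09),):
    w=back("top",t(*px),pz);print(n,w,inv(p,w))
for n,px,pz in(("blank",(275,167),.19),("pink",(406,110),.19),):
    w=back("scene",s(*px),pz);print(n,w,inv(p,w))
# reference overlays
for c in("top","scene"):
    im=cv2.imread(f"pics/{c}0.png")
    L=[((0,-67,45),(206,-67,45)),((0,67,45),(206,67,45)),((190,-67,75),(190,67,75)),((206,-67,75),(206,67,75)),((0,-67,0),(0,-67,45)),((0,67,0),(0,67,45)),((0,-67,0),(0,67,0))]
    h=np.array([120,82,107]);e=lambda th,l,n:tuple(h+[0,-l*np.cos(th)+n*np.sin(th),l*np.sin(th)+n*np.cos(th)])
    L+=[(e(1.95,0,0),e(1.95,135,0))]
    for A,B in L:
        q=proj(c,T(p,np.array([A,B])/1000));cv2.line(im,*[tuple(int(round(v*16)) for v in k) for k in q],(0,255,0),1,cv2.LINE_AA,4)
    o=im[100:330,160:400];cv2.imwrite(f"pics/ov_{c}.png",cv2.resize(o,None,fx=2.5,fy=2.5,interpolation=cv2.INTER_CUBIC)) 
a,b=[cv2.imread(f"pics/ov_{c}.png")[:,:] for c in("top","scene")]
cv2.imwrite("pics/ov.png",cv2.resize(np.hstack([a[:,150:500],b[:,150:550]]),None,fx=1.04,fy=1.04))
E
```

```text
centre [0.63653211 0.00909671 0.        ] [ 0.57660051 -0.04821965  0.03      ] [0.66860857 0.14534574 0.03      ]
pose [ 0.58268913 -0.03847479  1.14169893] res [[0.4, -2.3], [-0.2, -1.0], [-1.3, -2.4], [-2.7, -1.5], [-1.0, -1.2], [0.8, -4.0], [-0.5, -2.6], [-0.5, -1.2], [0.7, -0.2]]
blank [ 0.54350076 -0.11768413  0.19      ] [-0.08833269  0.00268055]
pink [ 0.42749795 -0.0278673   0.19      ] [-0.05492149  0.14553505]
tin [0.74748615 0.02202622 0.09      ] [ 0.12357992 -0.12468534]
blank [ 0.54693695 -0.11508344  0.19      ] [-0.08453814  0.00063791]
pink [ 0.43241838 -0.02554764  0.19      ] [-0.05076498  0.14202579]
```

View pics/ov.png

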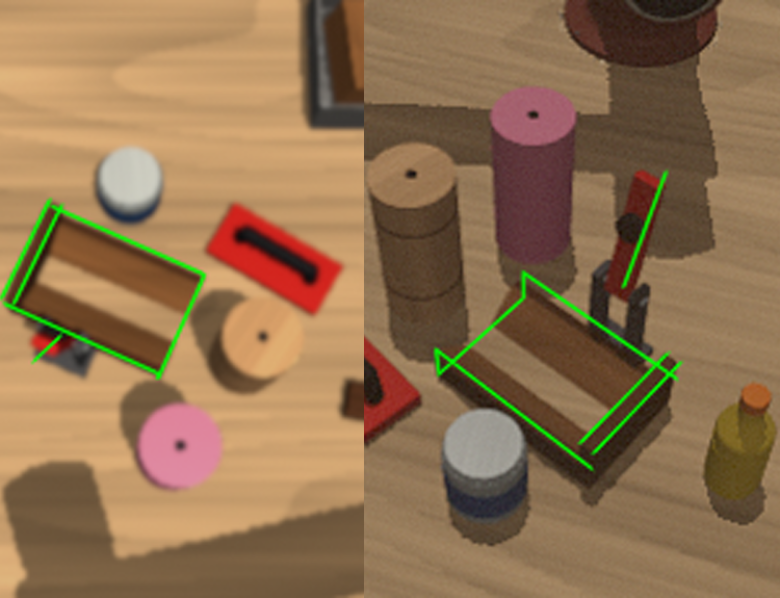

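The per-camera fits agree to about 4 mm and the blank sits about 42 mm in front of the mouth, which fits the given range. I'll go behind the blank at a safe height with the fingers set across the groove.

>>> play_rows:
  linear:
    - [0.03, 0.044, 0]
    - [0.03, 0.044, 0]
    - [0.03, 0.044, 0]
    - [0.03, 0.044, 0]
    - [0.03, 0.044, 0]
    - [0.03, 0.044, 0]
    - [0.03, 0.044, 0]
    - [0.03, 0.044, 0]
  turn: [5.2, 5.2, 5.2, 5.2, 5.2, 5.2, 5.2, 5]
  hand: 0.05

```text
time: 1.8
tool_pos: [0.4956, -0.2172, 0.2316]
tool_rot: [0.0, 0.84, 0.542, 0.0]
contact_force: [1.0, -0.8, 0.2]
gripper_width: 0.584
grasp_force: 0.0
```

Run:
```python
from h import *
p=np.load("cradle.npy");s=state();w=s["tool_pos"]
q=s["tool_rot"];y=R.from_quat([q[1],q[2],q[3],q[0]]).as_matrix()[:,1]
print(s["time"],w,inv(p,w),np.degrees(np.arctan2(y[1],y[0])),s["gripper_width"],s["joint_pos"])
t=lambda x,y:(160+x/3,130+y/3)
c=lambda x,y:(140+x/2.8,100+y/2.5)
for C in([("top",(0,-67,45),t(413,232)),("top",(0,67,45),t(363,343)),("top",(206,-67,75),t(240,146)),("top",(206,67,75),t(188,258))],
[("scene",(0,-67,45),c(303,338)),("scene",(0,67,45),c(392,271)),("scene",(190,67,75),c(551,345)),("scene",(190,-67,75),c(457,428)),("scene",(206,-67,75),c(468,435))]):
    f=lambda p:np.concatenate([proj(k,T(p,np.array(P)/1000))[0]-x for k,P,x in C])
    r=least_squares(f,p,loss="soft_l1");print(r.x,np.round(f(r.x),1).reshape(-1,2).tolist())
    b={"top":[0.5435,-.1177],"scene":[.5469,-.1151]}[C[0][0]];print("blank in cradle",inv(r.x,b))
grab_frame("scene")
for d in trace("scene","offcut")[:1]:print(back("scene",d["location"],.03))
```

```text
1.8 [ 0.49555947 -0.21720341  0.23162212] [-0.19877569  0.00487055] -24.38464130636272 0.58427805780162 [-5.50621418e-01 -1.49488400e-01  1.80760190e+00 -5.58777047e-05
  1.48264210e+00 -1.25024179e-01]
[ 0.57627099 -0.04083707  1.13547351] [[1.3, -0.3], [0.4, 1.0], [-0.3, -0.8], [-1.9, 0.1]]
blank in cradle [-0.08351386 -0.00269877]
[ 0.58677294 -0.03680864  1.14036854] [[-1.0, 0.1], [1.0, -2.8], [-0.3, -1.0], [-0.4, 0.4], [0.8, 1.5]]
blank in cradle [-0.08778756  0.0035682 ]
[ 0.50395193 -0.28079923  0.03      ]
```

>>> play_rows:
  linear:
    - [0.0025, -0.001, -0.025]
    - [0, 0, -0.025]
    - [0, 0, -0.024]
    - [0.0, 0.0, 0]
    - [0.0084, 0.0182, 0]
    - [0.0084, 0.0182, 0]
    - [0.0042, 0.0091, 0]
    - [0, 0, 0]
  turn: [0, 0, 0, 0, 0, 0, 0, 0]

```text
time: 2.9
tool_pos: [0.5189, -0.1732, 0.1578]
tool_rot: [0.0, 0.841, 0.541, 0.0]
contact_force: [-0.4, -0.3, 0.2]
gripper_width: 0.586
grasp_force: 0.0
```

>>> play_rows:
  linear:
    - [0.0021, 0.0045, 0]
    - [0.0021, 0.0045, 0]
    - [0.0021, 0.0045, 0]
    - [0.0021, 0.0045, 0]
    - [0.0021, 0.0045, 0]
    - [0.0021, 0.0045, 0]
    - [0, 0, 0]
  turn: [0, 0, 0, 0, 0, 0, 0]

```text
time: 3.78
tool_pos: [0.531, -0.1469, 0.1573]
tool_rot: [0.0, 0.841, 0.541, 0.0]
contact_force: [-0.5, -1.9, 1.1]
gripper_width: 0.586
grasp_force: 1.0
```

```bash
cat > shot.py <<'E'
import sys
from h import *
n=sys.argv[1];ims=[]
for c,x,y in(("top",200,120),("scene",200,110)):
    im=grab_frame(c)[y:y+200,x:x+130,::-1];ims.append(cv2.resize(im,None,fx=3,fy=3,interpolation=cv2.INTER_CUBIC))
cv2.imwrite(f"pics/{n}.png",np.hstack(ims));s=state();print(s["time"],s["tool_pos"],s["contact_force"])
E
python3 shot.py a
```

```text
3.875 [ 0.53079227 -0.14716437  0.1572124 ] [-0.99091334 -2.40404549  0.34939816]
```

View pics/a.png

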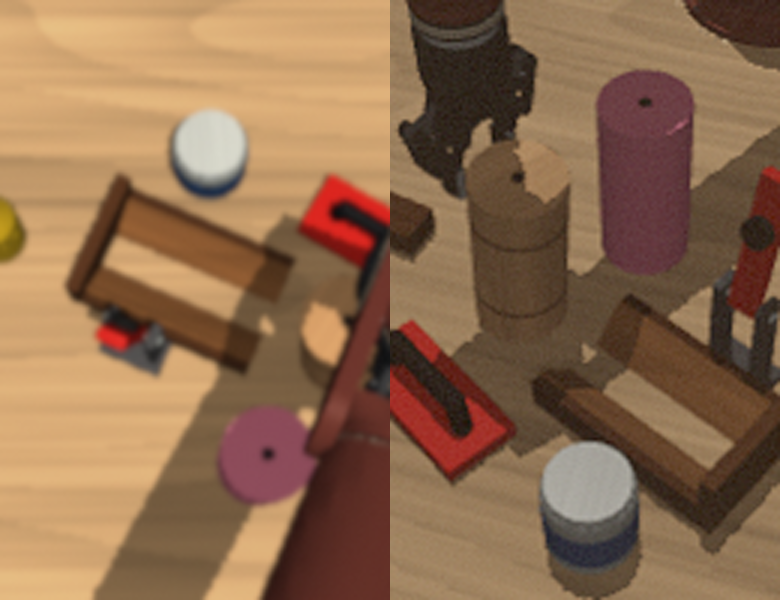

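The top view shows the cradle clear and the arm beside the pink one. In the scene view the fingers, at about (490,170), are behind the blank's top. I'll keep pushing slowly.

>>> play_rows:
  linear:
    - [0.0021, 0.0045, 0]
    - [0.0021, 0.0045, 0]
    - [0.0021, 0.0045, 0]
    - [0.0021, 0.0045, 0]
    - [0.0021, 0.0045, 0]
    - [0.0021, 0.0045, 0]
    - [0, 0, 0]
  turn: [0, 0, 0, 0, 0, 0, 0]

```text
time: 4.75
tool_pos: [0.5434, -0.1197, 0.157]
tool_rot: [-0.0, 0.841, 0.541, -0.0]
contact_force: [-0.6, -1.0, -0.4]
gripper_width: 0.581
grasp_force: 0.3
```

```bash
python3 shot.py b
```

```text
4.85 [ 0.54325233 -0.12003781  0.15695488] [ 0.14052319 -1.09192621  0.55401457]
```

View pics/b.png

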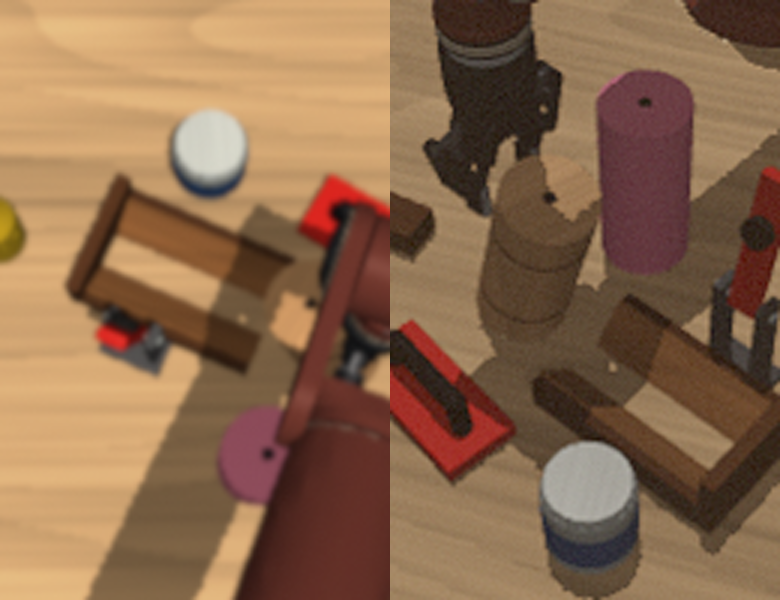

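The blank tips about its base edge toward the groove (scene view, leaning right at (540,240)) and has not slid. I'll continue.

>>> play_rows:
  linear:
    - [0.0021, 0.0045, 0]
    - [0.0021, 0.0045, 0]
    - [0.0021, 0.0045, 0]
    - [0.0021, 0.0045, 0]
    - [0.0021, 0.0045, 0]
    - [0.0021, 0.0045, 0]
    - [0, 0, 0]
    - [0, 0, 0]
  turn: [0, 0, 0, 0, 0, 0, 0, 0]

```text
time: 5.85
tool_pos: [0.556, -0.0932, 0.1573]
tool_rot: [-0.0, 0.841, 0.541, -0.0]
contact_force: [-0.2, -0.2, -0.5]
gripper_width: 0.581
grasp_force: 0.0
```

>>> play_rows:
  linear:
    - [0.0021, 0.0045, 0]
    - [0.0021, 0.0045, 0]
    - [0.0021, 0.0045, 0]
    - [0, 0, 0]
    - [0, 0, 0]
    - [0, 0, 0]
    - [0, 0, 0]
  turn: [0, 0, 0, 0, 0, 0, 0]

```text
time: 6.72
tool_pos: [0.5623, -0.0798, 0.1573]
tool_rot: [-0.0, 0.841, 0.541, 0.0]
contact_force: [-0.0, 0.6, -0.1]
gripper_width: 0.587
grasp_force: 0.0
```

```bash
python3 shot.py c
```

```text
6.825 [ 0.56231705 -0.0797976   0.15730922] [0.13851481 0.04669862 0.2696859 ]
```

View pics/c.png

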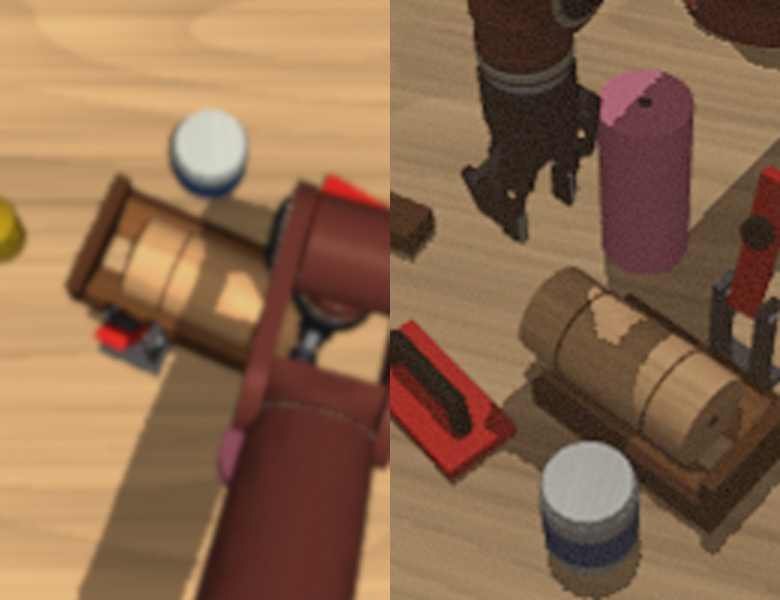

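The blank lies in the V (scene view, far end face at about (710,420)), still short of the stop. I'll retreat, go down behind its end and push it home.

>>> play_rows:
  linear:
    - [-0.0105, -0.0225, 0]
    - [-0.0105, -0.0225, 0]
    - [0, 0, -0.02]
    - [0, 0, -0.02]
    - [0, 0, -0.02]
    - [0, 0, -0.02]
    - [0, 0, -0.02]
    - [0, 0, -0.012]
  turn: [0, 0, 0, 0, 0, 0, 0, 0]
  hand: 0.03

```text
time: 7.82
tool_pos: [0.5406, -0.1243, 0.0433]
tool_rot: [-0.001, 0.841, 0.541, -0.001]
contact_force: [0.4, -0.2, 0.4]
gripper_width: 0.352
grasp_force: 0.0
```

>>> play_rows:
  linear:
    - [0.0042, 0.0091, 0]
    - [0.0021, 0.0045, 0]
    - [0.0021, 0.0045, 0]
    - [0.0021, 0.0045, 0]
    - [0.0021, 0.0045, 0]
    - [0, 0, 0]
    - [0, 0, 0]
  turn: [0, 0, 0, 0, 0, 0, 0]

```text
time: 8.7
tool_pos: [0.5539, -0.0977, 0.0453]
tool_rot: [-0.0, 0.841, 0.541, -0.0]
contact_force: [-0.2, 0.2, 1.7]
gripper_width: 0.348
grasp_force: 0.0
```

```bash
python3 shot.py d
```

```text
8.8 [ 0.55386151 -0.09776383  0.04527716] [-0.42760835 -0.21891886 -0.62521988]
```

View pics/d.png

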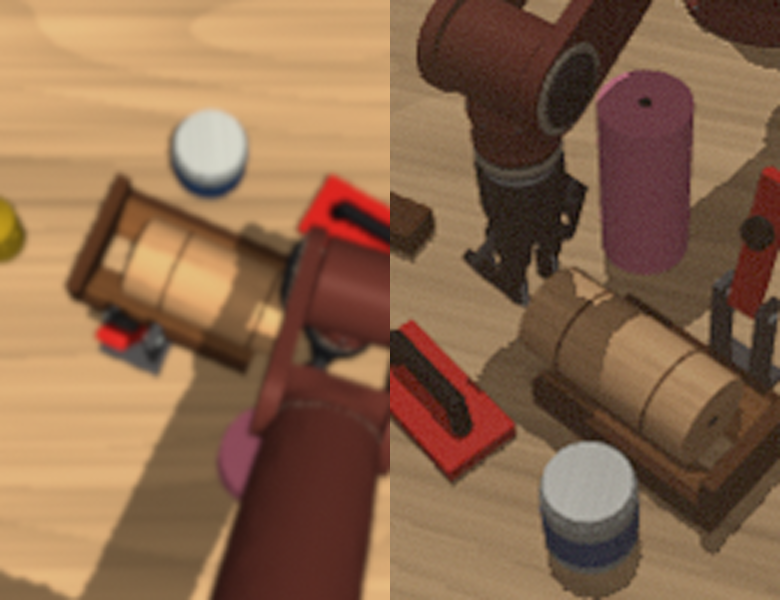

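The fingers are just behind the blank's end at scene (525,300), with nothing in the way. I'll push along the groove.

>>> play_rows:
  linear:
    - [0.0021, 0.0045, 0]
    - [0.0021, 0.0045, 0]
    - [0.0021, 0.0045, 0]
    - [0.0021, 0.0045, 0]
    - [0.0021, 0.0045, 0]
    - [0.0021, 0.0045, 0]
    - [0.0021, 0.0045, 0]
    - [0, 0, 0]
  turn: [0, 0, 0, 0, 0, 0, 0, 0]

```text
time: 9.8
tool_pos: [0.5688, -0.0654, 0.0452]
tool_rot: [-0.0, 0.841, 0.541, 0.0]
contact_force: [-1.4, -1.2, 0.5]
gripper_width: 0.351
grasp_force: 0.0
```

>>> play_rows:
  linear:
    - [0.0013, 0.0027, 0]
    - [0.0013, 0.0027, 0]
    - [0.0013, 0.0027, 0]
    - [0, 0, 0]
  turn: [0, 0, 0, 0]

```text
time: 10.3
tool_pos: [0.5726, -0.0576, 0.0452]
tool_rot: [-0.0, 0.841, 0.541, 0.0]
contact_force: [-0.8, -1.7, 0.5]
gripper_width: 0.351
grasp_force: 0.0
```

>>> play_rows:
  linear:
    - [0.0008, 0.0018, 0]
    - [0.0008, 0.0018, 0]
    - [0.0008, 0.0018, 0]
    - [0, 0, 0]
  turn: [0, 0, 0, 0]

```text
time: 10.8
tool_pos: [0.575, -0.0523, 0.0453]
tool_rot: [-0.0, 0.841, 0.541, 0.0]
contact_force: [-0.2, -2.9, -0.9]
gripper_width: 0.355
grasp_force: 0.0
```

>>> play_rows:
  linear:
    - [0.0008, 0.0018, 0]
    - [0.0008, 0.0018, 0]
    - [0, 0, 0]
  turn: [0, 0, 0]

```text
time: 11.18
tool_pos: [0.5757, -0.0506, 0.0452]
tool_rot: [0.001, 0.841, 0.541, -0.002]
contact_force: [-5.1, -10.2, 0.9]
gripper_width: 0.352
grasp_force: 0.0
```

>>> play_rows:
  linear:
    - [0.0008, 0.0018, 0]
    - [0, 0, 0]
  turn: [0, 0]

```text
time: 11.42
tool_pos: [0.5758, -0.0505, 0.0452]
tool_rot: [0.001, 0.841, 0.54, -0.003]
contact_force: [-8.2, -15.6, 3.5]
gripper_width: 0.349
grasp_force: 0.6
```

```bash
python3 shot.py e
```

```text
11.525 [ 0.57580087 -0.05054612  0.04524115] [ -8.32044965 -15.40688929   2.55357472]
```

View pics/e.png

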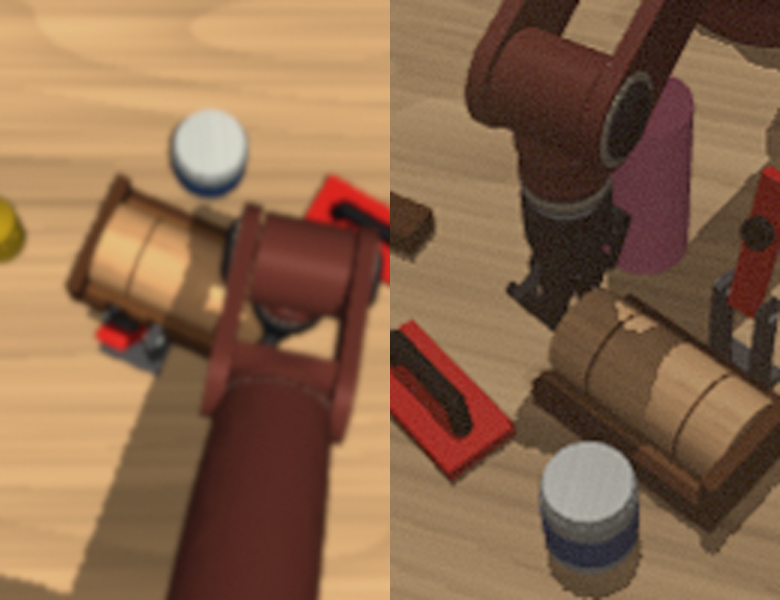

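The blank is home: the push force rose to 17 N with no further travel, and in both views its end meets the stop. I'll retreat and rise, and meanwhile check the hold-down's position numerically.

>>> play_rows:
  linear:
    - [-0.0065, -0.014, 0]
    - [-0.0065, -0.014, 0]
    - [0, 0, 0.04]
    - [0, 0, 0.05]
    - [0, 0, 0.05]
    - [0, 0, 0.05]
    - [0, 0, 0.05]
    - [0, 0, 0]
  turn: [0, 0, 0, 0, 0, 0, 0, 0]
  hand: 0

```text
time: 12.52
tool_pos: [0.5667, -0.0757, 0.2919]
tool_rot: [0.004, 0.841, 0.541, 0.004]
contact_force: [-0.0, -0.0, -1.2]
gripper_width: -0.001
grasp_force: 0.0
```

Run:
```python
from h import *
p=np.array([.581,-.0395,1.138])
h=np.array([120,82,107.]);e=lambda th,l,n=0:(h+[0,-l*np.cos(th)+n*np.sin(th),l*np.sin(th)+n*np.cos(th)])/1000
obs=[]
for c in("top","scene"):
    im=grab_frame(c);hsv=cv2.cvtColor(im,cv2.COLOR_RGB2HSV)
    red=((hsv[...,0]<6)|(hsv[...,0]>175))&(hsv[...,1]>180)&(hsv[...,2]>70)
    q=proj(c,T(p,e(1.8,70)))[0].astype(int);m=np.zeros_like(red);m[q[1]-35:q[1]+35,q[0]-30:q[0]+30]=1
    ys,xs=np.where(red&m);print(c,len(xs),xs.mean(),ys.mean(),xs.min(),xs.max(),ys.min(),ys.max())
    for th in(1.6,1.75,1.95):
        P=[h/1000+[dx,0,0]+e(th,l,n)-h/1000 for dx in(-.015,.015) for l in(30,135) for n in(-7,7)]
        Q=proj(c,T(p,np.array(P)));print(th,np.round(Q.mean(0),1),np.round([Q[:,0].min(),Q[:,0].max(),Q[:,1].min(),Q[:,1].max()],1))
    for d in trace(c,"blank")[:2]:
        r=d["region"];y,x=np.where(r);print("blank",d["p"],d["location"],x.min(),x.max(),y.min(),y.max())
    print("pred blank centre",proj(c,T(p,[.095,0,.046])))
s=state();print(s["time"],s["tool_pos"],s["joint_pos"])
```

```text
top 76 238.9078947368421 231.53947368421052 232 248 228 235
1.6 [241.2 225.3] [233.7 248.1 218.1 232.2]
1.75 [239.3 229.5] [230.6 247.5 224.9 234.4]
1.95 [236.9 235. ] [226.7 246.6 226.9 243.5]
blank 0.77 [258.8, 212.7] 231 287 189 233
blank 0.53 [275.5, 271.7] 271 281 260 279
pred blank centre [[262.39966457 212.01194329]]
scene 209 323.9617224880383 188.60287081339712 313 335 166 215
1.6 [322.  187.5] [313.7 330.9 168.3 206.7]
1.75 [325.2 185.1] [314.9 336.  164.7 205.5]
1.95 [329.  182.7] [316.4 342.  161.5 204.2]
blank 0.92 [286.9, 165.2] 268 300 133 201
blank 0.89 [287.5, 236.1] 252 326 206 268
pred blank centre [[290.5801211 237.2220063]]
12.725 [ 0.56350191 -0.07499915  0.28325416] [-2.63411573e-01 -1.05416067e-01  1.68208529e+00  3.94010606e-04
  1.56802917e+00  1.64946405e-01]
```

The hold-down is at about 1.75 rad and its position agrees to about 2 px. I'll move over to its +y side and turn the gripper 90°.

>>> play_rows:
  linear:
    - [-0.0085, 0.026, 0]
    - [-0.0085, 0.026, 0]
    - [-0.0085, 0.026, 0]
    - [-0.0085, 0.026, 0]
    - [-0.0085, 0.026, 0]
    - [-0.0085, 0.026, 0]
    - [-0.0085, 0.026, 0]
    - [-0.0085, 0.025, 0]
  turn: [10, 10, 10, 10, 10, 10, 10, 10]

```text
time: 13.72
tool_pos: [0.4951, 0.1326, 0.2829]
tool_rot: [-0.002, 0.294, 0.956, -0.001]
contact_force: [-0.3, 0.2, -0.4]
gripper_width: 0.002
grasp_force: 0.0
```

>>> play_rows:
  linear:
    - [0, 0, 0]
    - [0, 0, -0.03]
    - [0, 0, -0.03]
    - [0, 0, -0.03]
    - [0, 0, 0]
  turn: [10, 0, 0, 0, 0]

```text
time: 14.35
tool_pos: [0.4934, 0.1315, 0.1903]
tool_rot: [-0.004, 0.213, 0.977, -0.001]
contact_force: [0.5, 0.2, 0.3]
gripper_width: -0.003
grasp_force: 0.0
```

```bash
python3 - <<'E'
from h import *
s=state();q=s["tool_rot"];y=R.from_quat([q[1],q[2],q[3],q[0]]).as_matrix()[:,1]
print(s["time"],s["tool_pos"],inv(np.array([.581,-.0395,1.138]),s["tool_pos"]),np.degrees(np.arctan2(y[1],y[0])),s["joint_pos"])
E
python3 shot.py f
```

```text
14.35 [0.4933536  0.13147956 0.19034059] [0.11845479 0.15127579] 65.45843442758374 [ 1.14493655e-01 -1.90233264e-01  1.91291867e+00  2.03151579e-04
  1.42830619e+00 -1.02798226e+00]
14.45 [0.49594846 0.13174065 0.19479504] [0.56182715 0.33121684 0.67820899]
```

View pics/f.png

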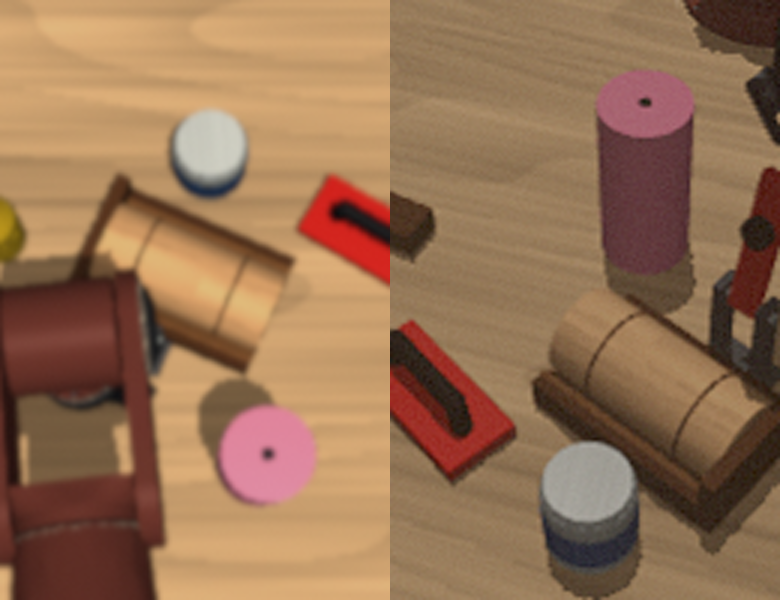

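The top view shows the blank seated, and the fingers are on the hold-down's outer side. I'll sweep across and follow the arc down.

>>> play_rows:
  linear:
    - [0.0089, -0.0041, 0]
    - [0.0089, -0.0041, 0]
    - [0.0089, -0.0041, 0]
    - [0.0089, -0.0041, 0]
    - [0.0089, -0.0041, 0]
    - [0.0089, -0.0041, 0]
    - [0.0089, -0.0041, 0]
    - [0.0089, -0.0041, 0]
  turn: [0, 0, 0, 0, 0, 0, 0, 0]

```text
time: 15.45
tool_pos: [0.5677, 0.0989, 0.1946]
tool_rot: [-0.001, 0.213, 0.977, 0.0]
contact_force: [-1.3, 2.7, -0.7]
gripper_width: -0.003
grasp_force: 1.1
```

```bash
cat > st.py <<'E'
from h import *
s=state();p=np.array([.581,-.0395,1.138]);print(s["time"],np.round(inv(p,s["tool_pos"])*1e3,1),s["tool_pos"],s["contact_force"])
c="scene";im=grab_frame(c);hsv=cv2.cvtColor(im,cv2.COLOR_RGB2HSV)
for d in trace(c,"holddown")[:2]:
    y,x=np.where(d["region"]);print(d["p"],d["location"],x.min(),x.max(),y.min(),y.max())
h=np.array([120,82,107.])
for th in(0,.4,.8,1.2,1.6):print(th,np.round(proj(c,T(p,(h+[0,-75*np.cos(th),75*np.sin(th)])/1000))))
E
python3 st.py
```

```text
15.45 [120.1  70.2] [0.567673   0.09892135 0.19458042] [-1.30791591  2.70892333 -0.735512  ]
0.88 [312.9, 199.3] 305 323 183 214
0.59 [286.6, 237.4] 252 326 206 269
0 [[300. 227.]]
0.4 [[302. 219.]]
0.8 [[307. 209.]]
1.2 [[314. 198.]]
1.6 [[322. 190.]]
```

>>> play_rows:
  linear:
    - [0.0105, -0.0049, -0.004]
    - [0.0082, -0.0038, -0.0045]
    - [0.0073, -0.0034, -0.0045]
    - [0.0064, -0.0029, -0.006]
    - [0.0059, -0.0027, -0.006]
    - [0.0053, -0.0024, -0.0064]
    - [0.0047, -0.0022, -0.0076]
    - [0.0041, -0.0019, -0.0075]
  turn: [0, 0, 0, 0, 0, 0, 0, 0]

```text
time: 16.55
tool_pos: [0.6203, 0.0745, 0.1483]
tool_rot: [0.0, 0.213, 0.977, -0.0]
contact_force: [1.2, 0.6, 1.4]
gripper_width: 0.001
grasp_force: 0.9
```

```bash
python3 st.py
```

```text
16.55 [120.   12.2] [0.62030518 0.07454959 0.14828484] [1.20661048 0.61837166 1.44702563]
0.69 [295.6, 222.6] 283 321 212 232
0 [[300. 227.]]
0.4 [[302. 219.]]
0.8 [[307. 209.]]
1.2 [[314. 198.]]
1.6 [[322. 190.]]
```

>>> play_rows:
  linear:
    - [0.0035, -0.0016, -0.008]
    - [0.0028, -0.0013, -0.008]
    - [0.0015, -0.0007, -0.008]
    - [0.001, -0.0005, -0.006]
    - [0, 0, -0.003]
    - [0, 0, 0]
  turn: [0, 0, 0, 0, 0, 0]

```text
time: 17.4
tool_pos: [0.6286, 0.0706, 0.1154]
tool_rot: [-0.0, 0.213, 0.977, -0.0]
contact_force: [-0.2, -0.4, 0.3]
gripper_width: -0.003
grasp_force: 0.0
```

>>> play_rows:
  linear:
    - [0, 0, -0.002]
    - [0, 0, 0]
  turn: [0, 0]

```text
time: 17.65
tool_pos: [0.6289, 0.0706, 0.114]
tool_rot: [0.0, 0.213, 0.977, -0.0]
contact_force: [-0.4, 0.2, 0.5]
gripper_width: -0.002
grasp_force: 0.5
```

>>> play_rows:
  linear:
    - [0, 0, -0.002]
    - [0, 0, -0.001]
    - [0, 0, 0]
  turn: [0, 0, 0]

```text
time: 18.02
tool_pos: [0.629, 0.0707, 0.1139]
tool_rot: [0.0, 0.212, 0.977, -0.0]
contact_force: [-7.3, -1.3, 12.2]
gripper_width: -0.001
grasp_force: 6.5
```

>>> play_rows:
  linear:
    - [0, 0, -0.0015]
    - [0, 0, 0]
  turn: [0, 0]

```text
time: 18.27
tool_pos: [0.6291, 0.0707, 0.1139]
tool_rot: [0.0, 0.212, 0.977, -0.0]
contact_force: [-10.0, -1.4, 19.8]
gripper_width: -0.001
grasp_force: 9.4
```

The arm is firm at z = 0.114 m, which is the expected top face when it is down. I'll lift straight up and check.

>>> play_rows:
  linear:
    - [0, 0, 0.01]
    - [0, 0, 0.03]
    - [0, 0, 0.05]
    - [0, 0, 0.05]
    - [-0.04, 0.02, 0.02]
    - [-0.04, 0.02, 0]
    - [-0.04, 0.02, 0]
    - [0, 0, 0]
  turn: [0, 0, 0, 0, 0, 0, 0, 0]

```text
time: 19.27
tool_pos: [0.5069, 0.1318, 0.2691]
tool_rot: [0.0, 0.211, 0.977, 0.0]
contact_force: [1.0, 0.1, 0.7]
gripper_width: -0.0
grasp_force: 0.0
```

```bash
python3 st.py; python3 shot.py g
```

```text
19.275 [124.4 139.1] [0.50691235 0.13178312 0.26910115] [0.95880196 0.1104263  0.67586273]
0.73 [303.1, 228.3] 280 323 205 246
0.19 [150.3, 224.0] 143 160 209 240
0 [[300. 227.]]
0.4 [[302. 219.]]
0.8 [[307. 209.]]
1.2 [[314. 198.]]
1.6 [[322. 190.]]
19.475 [0.50946104 0.13023466 0.26922105] [-0.51091028 -0.066615   -0.26648582]
```

View pics/g.png

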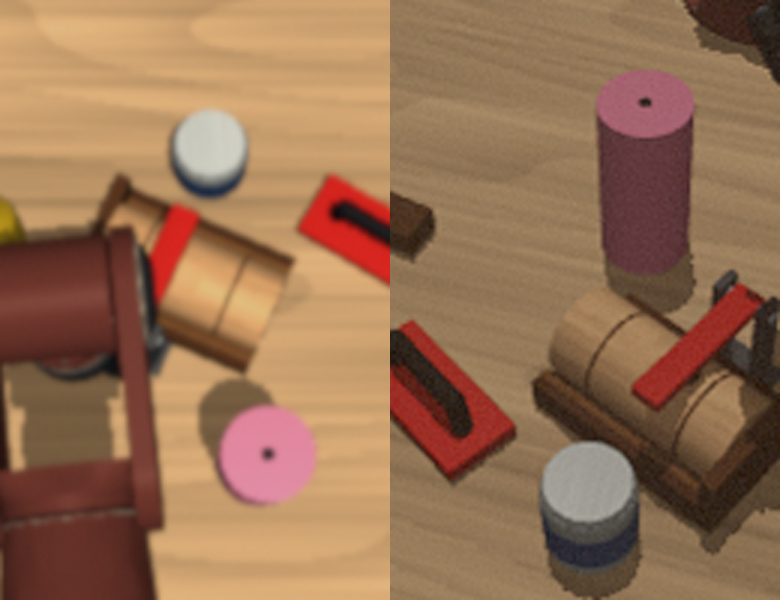

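The red arm lies across the seated blank (scene view, (640,390) to (750,300)). The blank is against the stop, the bystanders haven't moved, and the robot is clear.

```bash
python3 -c "
from plant import *
print(job_done())"
```

```text
the job is handed in; nothing more can be done
None
```

The blank lies in the V, home against the stop, with the hold-down's pad resting on it; nothing else in view moved, and I handed the job in at about 19.5 s of the 61 s allowed, with no verdict returned.

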